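# Line up a quarter-turn fastener and hold a drive enclosure cover home

### The arm

A 7-joint arm with a two-finger parallel gripper is mounted at the origin on the work surface. World frame = base frame: x ahead of the robot, y to its left, z up, the work surface at z = 0. Lengths are in mm, angles in rad, forces in N, time in s.
With the tool pointing down it reaches from about 400 to 875 mm from the base axis. Payload 4.4 kg.
Tool frame: the origin (TCP) lies on the centre line of the jaws, within the pads' length; the fingertips stand 25 mm ahead of it and the grasp point (between the pads) lies 6 mm ahead of it (ctrl.finger_overhang is the distance from the TCP to the fingertips, in mm); z points along the fingers, y is the line along which they close (so a half turn about z gives the same grasp; the last joint's range is limited). The gripper opens to 85 mm and grips with 20 to 120 N. Pads are 22 mm wide; open, the fingers measure 114 mm over their backs; the gripper's body (76 mm by 85 mm) begins 54 mm behind the grasp point. The pads swing forward as they close: fully open they stand 13 mm farther back than shut.
Start: joints at [1.189, 0.628, 0.038, 1.517, -0.027, 0.996, -0.02], TCP at [201.902, -617.862, 256.313] pointing down, gripper open.
Joint ranges: [-3.06, 3.06], [-0.37, 2.12], [-1.25, 1.32], [0.18, 2.47], [-1.1, 4.24], [0.23, 1.98], [-2.94, 2.94]. Speed limits (rad/s): [2.57, 2.57, 3.14, 3.14, 3.14, 3.14, 3.14].

### API

Orientations are given as [roll, pitch, yaw] about the fixed x, y, z axes, in that order (R = Rz(yaw) Ry(pitch) Rx(roll)).
In Python, from cell import ctrl gives the robot as it stands. The module is installed in compiled form; this text tells all that it offers.
- The arm moves only by the tool play_rows, never from a script. Its argument "targets" is a list of rows, each a list of 5 numbers: the closure, from 0 (fully open) to 1 (shut), then the shift along the tool's x, y, z in cm, then the turn about the tool's z in degrees. In form: [[gripper, dx, dy, dz, spin], ...]. A call has 1 to 10 rows; each row is the pose to reach, as a shift and turn from the pose commanded when the call began, along the tool's axes at that moment; what a row does not reach only later rows make up. A row lasts 1/10 s, in which the tool goes at most 50 mm and 8.59 degrees, less where a joint would pass 70% of its speed; a pose out of reach is approached as far as the arm can. A call with a gripper value outside its range is refused whole. The fingers move at their own pace and stop on an object; the grip force is fixed at half the most. Time passes only in rows, so rows that repeat a pose let the fingers close. It gives the time, the measured TCP pose, the force, the opening and the grip force at its end, in the units of the state.
- ctrl.read_state(): the state, without advancing time (a new reading comes with each control period).
- ctrl.get_image(name): name is "scene" or "top"; returns (picture, depth): 400x640x3 uint8, red, green, blue; 400x640 float32, mm along the optical axis (not along the pixel's ray), 0 where there is no reading.
- ctrl.calibration(name): a dict with "vfov" (degrees; the focal length in pixels is half the picture's height over the tangent of half this angle, whatever the lens; pixels are square), "cx", "cy" (the principal point, pixels), "extrinsics" (4x4, takes a point from camera to world coordinates). Camera axes: x right, y down, z forward; pixel columns grow to the right and rows downward; lengths in mm; the calibration is good to about 2 mm. A picture is of the moment at which its call begins. calibration takes no time and is no camera call.
- ctrl.finish_job(): hands the job in; it is judged then, once.
Trained networks look in the newest picture that a camera, given by its name, has taken for a name from the list of things; names that differ only in an ending like _2 or _b are one class to them, and where a whole thing is asked for, a point or a joint stands for the part that bears it (a point fixed in the world has none). Each returns a list of dicts, best first, with "confidence" (0 to 1); they miss things now and then, are a little off and sometimes report something else, mostly with a low value. They report only what shows in the picture. A call takes as long as a camera call.
- ctrl.search_frame(camera, name): "bbox" ([left, top, right, bottom] in pixels, round what is visible of it).
- ctrl.trace(camera, name): "pixels" (400x640 bool, what is visible of it) and "bbox" ([left, top, right, bottom] in pixels, round what is visible of it).
The state is a dict: "clock": time; "qpos": joint angles; "qd": joint speeds; "tau": joint torques, N m; "eef_pos": TCP position; "tool_rot": TCP orientation; "force": force on the tool from outside, world axes, zero at the start; "torque": the same for the moment, N m; "width": finger opening in mm; "gripper_force": force on a finger pad.
Only numpy, scipy, OpenCV 4.12 (cv2) and the standard library are available. Lean on these libraries where they do the work, as an engineer would, in place of code of your own. Each camera call takes 0.05 s, during which the arm holds its last target. There are 200 camera calls.

### The job

Shut the cover of the grey drive enclosure: gently push its free edge down until it is nearly shut, then turn the black winged quarter-turn fastener until its wing is in line with the two index ribs beside it, so that the pin below fits its slot, and push the cover fully home on its springy gasket. Finish still holding it pressed home, fastener left in line and not locked, so that I can check the seal. The gasket is freshly glued and the wing is plastic: never press on the cover with more than 50 N nor grip the wing with more than 30 N, and leave everything else on the bench where it is.

Things in the scene. Friction and masses are not known exactly. Their poses are not given: they have to be found in the camera images.
- enclosure: grey sheet-steel drive enclosure lying on its back, fixed to the bench, 220 x 300 mm, 110 mm tall to its flange; drives and terminals inside. Origin: centre of its underside; x from its front wall (below the cover's free edge) to its hinge side, y along the hinge, z up. Cable glands stick 26 mm out of both y sides, 50 mm above the bench.
- cover (a joint): angle (rad) of the cover: 0 fully home (the gasket core gives a little more, to -0.02 at most), grows as its free edge, the side towards the robot, rises. A stiff hinge (0.65 N m friction) holds it at any angle. With the fastener out of line the cross-pin lands on the slotted plate and stops it near 0.05 (springy). Below 0.024 it squashes the gasket; let go, it springs back to about 0.02.
- push_left (a point): point on the cover's outer face, 190 mm from the hinge (34 mm from the free edge), 75 mm to the +y side of the fastener: flat and clear, a good place to push. Axes as panel. Moving the cover takes about 3 N here; holding it home on the gasket about 14 N straight down here or at the fastener.
- push_right (a point): the same, 75 mm to the -y side of the fastener.
- fastener (a joint): turn (rad) of the captive quarter-turn fastener, counter-clockwise positive seen from above. Wing and cross-pin are in line with slot and index ribs at 0 and equally at pi (half a turn makes no difference). It turns either way without end stops, against about 0.04 N m of friction, and stays where it is left. A quarter turn away from in line would be locked.
- slot (a point): centre of the 30 x 9 mm slot in the steel plate inside the enclosure's front edge, below the fastener, 111 mm above the bench; y along the slot, parallel to the hinge; axes as the enclosure. The fastener's stud carries a steel cross-pin, 20 mm long, 4.4 mm thick, parallel to the wing, 14 mm below the cover's underside, which must pass through it.
- screwdriver: bystander: black-handled screwdriver, 200 mm, lying beside the enclosure's +y side. Origin at its middle, underside.
- servomotor: bystander: small servo motor, 56 mm square, 105 mm long with shaft, 67 mm tall, beside the enclosure's -y side. Origin under its flange.
- carriage: bystander: steel linear-guide carriage, 55 x 46 x 24 mm, in front of the enclosure, towards +y. Origin under its centre.
- wrench: bystander: spanner, 170 mm, 8 mm thick, lying in front of the enclosure. Origin under its middle.
- calliper: bystander: steel calliper, 170 mm, lying beyond the screwdriver. Origin under its beam.
- shaft_coupling: bystander: round aluminium shaft coupling, 32 mm across, 32 mm tall, in front of the enclosure towards -y. Origin under its centre.
- panel: the cover panel. Origin: midpoint of the hinge axis, at the cover's underside (118 mm above the bench). This frame swings with the cover: -x along the cover to its free edge, y along the hinge, z out of its outer face (up when shut). The cover is grey painted sheet, 4 mm thick, 308 mm wide, 224 mm from hinge to free edge, about 0.35 kg.
- wing: origin: middle of the top edge of the fastener's black plastic wing, on its axis, 180 mm from the hinge, midway across the cover; y along the wing, z along the axis, out of the cover. The wing is an upright bar 40 mm long, 10 mm thick; top 27 mm, lower edge 5 mm above the cover's face. Black index ribs 12 mm long lie 24 to 36 mm either side of the axis, parallel to the hinge.

How it is judged:
By the outcome, as a careful person would: the job done as asked, in the order asked, and still so for the second after the job is handed in, while the arm keeps its last pose, push and grip.
It also fails if it takes over 54 s, if anything falls off the work surface, if the arm or the gripper's body presses on something with over 40 N, if the wrist force passes 120 N, or if a joint passes its speed limit or range.

## Working session

There is one attempt and no reset: what is moved stays moved. The work goes in short steps, Python scripts to look and compute and a tool call to move; the robot and the scene stay as the last step left them, time stands still between calls to the robot, and variables do not carry over. Pictures are saved under pics/ and viewed, at most 10 in all, crops included, and the job is handed in when it is done.

Besides the shell and the picture viewer there is one more tool, called after "Emit:" as name(argument=value, ...) on one line, values as JSON. play_rows: Moves the arm, as the interface text tells. Its arguments: {"type":"object","properties":{"targets":{"type":"array"}},"required":["targets"]}

```bash
mkdir -p pics
cat > h.py <<'E'
import numpy as np, cv2
from cell import ctrl
def cam(n):
    c=ctrl.calibration(n); f=200/np.tan(np.radians(c["vfov"])/2); return f,c["cx"],c["cy"],np.array(c["extrinsics"])
def cloud(n,d):
    f,cx,cy,E=cam(n); v,u=np.mgrid[0:400,0:640]
    P=np.stack([(u-cx)/f*d,(v-cy)/f*d,d],-1); return P@E[:3,:3].T+E[:3,3]
def proj(n,p):
    f,cx,cy,E=cam(n); q=(np.atleast_2d(p)-E[:3,3])@E[:3,:3]; return np.c_[q[:,0]/q[:,2]*f+cx,q[:,1]/q[:,2]*f+cy]
def save(n,im): cv2.imwrite(f"pics/{n}.png",cv2.cvtColor(im,cv2.COLOR_RGB2BGR))
E
python3 - <<'E'
from h import *
s=ctrl.read_state(); print(s)
for n in("scene","top"):
    im,d=ctrl.get_image(n); save(n+"0",im); np.save(n+"0.npy",d)
    print(n,ctrl.calibration(n))
    P=cloud(n,d)
    for t in("fastener","wing","panel","enclosure"):
        for r in ctrl.trace(n,t)[:2]:
            m=r["pixels"]&(d>0); Q=P[m]; print(n,t,round(r["confidence"],2),r["bbox"],m.sum(),np.round(np.median(Q,0)) if m.sum() else "",np.round(np.percentile(Q,[3,97],axis=0)) if m.sum() else "")
E
```

```text
{'clock': 0.0, 'qpos': array([ 1.18917565,  0.62934045,  0.03844285,  1.51836505, -0.02699313,
        0.99629354, -0.0199745 ]), 'qd': array([ 0.00148779,  0.00233867, -0.00029017, -0.00082065, -0.00067451,
       -0.00075797, -0.00264996]), 'tau': array([ 7.88569560e-04, -5.63384843e+01,  1.22604165e+00, -1.93441987e+01,
        1.09389154e-02,  1.04934137e-02,  1.35036686e-05]), 'eef_pos': array([ 201.73542874, -617.29789236,  255.39368757]), 'tool_rot': array([-3.13970458e+00,  3.08171970e-05,  3.15849277e-01]), 'force': array([-0.17521805, -0.50871264, -0.32433719]), 'torque': array([-0.02462704, -0.03478934,  0.03889539]), 'gripper_force': 0.0, 'width': 85.78929621630562}
scene {'vfov': 45.724195944268224, 'cx': 317.02383473612946, 'cy': 187.44244124473022, 'extrinsics': array([[-9.96181032e-01, -6.09637165e-02,  6.25042199e-02,
         4.92979020e+02],
       [-8.72895076e-02,  6.79206159e-01, -7.28738317e-01,
         9.55830826e+02],
       [ 1.97334507e-03, -7.31411251e-01, -6.81933785e-01,
         9.52302808e+02],
       [ 0.00000000e+00,  0.00000000e+00,  0.00000000e+00
[... 868 characters left out ...]
,
       [-9.99378266e-01, -1.15009005e-02, -3.33288174e-02,
         7.91053821e+01],
       [ 3.46451013e-02, -1.44934327e-01, -9.88834545e-01,
         1.04713618e+03],
       [ 0.00000000e+00,  0.00000000e+00,  0.00000000e+00,
         1.00000000e+00]])}
top fastener 0.65 [391.0, 179.1, 418.0, 196.0] 280 [599. -96. 238.] [[ 587. -112.  228.]
 [ 613.  -82.  250.]]
top wing 0.75 [395.6, 182.3, 415.4, 193.0] 225 [601. -98. 241.] [[ 589. -113.  229.]
 [ 614.  -82.  250.]]
top panel 0.85 [319.2, 123.5, 490.5, 219.2] 13009 [634. -99. 194.] [[ 552. -245.  126.]
 [ 735.   45.  244.]]
top enclosure 0.66 [306.6, 124.4, 489.5, 244.6] 17404 [607. -95. 175.] [[ 522. -243.    6.]
 [ 734.   51.  244.]]
```

Run:
```python
from h import *
im=cv2.imread("pics/top0.png"); 
a=cv2.resize(im[60:300,200:600],(800,480)); cv2.imwrite("pics/top0b.png",a)
im=cv2.imread("pics/top0.png")[165:215,370:440]; cv2.imwrite("pics/top0c.png",cv2.resize(im,(700,500),interpolation=cv2.INTER_CUBIC))
d=np.load("top0.npy");P=cloud("top",d)
# panel plane fit
reg=P[140:170,340:480].reshape(-1,3); reg2=P[200:208,335:385].reshape(-1,3)
Q=np.r_[reg,reg2]; Q=Q[Q[:,2]>100]
from numpy.linalg import svd
for _ in range(4):
    c=Q.mean(0); n=svd(Q-c,full_matrices=False)[2][2]; n*=np.sign(n[2]); r=(Q-c)@n; Q=Q[abs(r)<4]
print(c,n,len(Q),r.std(), "tilt",np.arccos(n[2]),"yaw of hinge-normal",np.degrees(np.arctan2(n[1],n[0])))
```

```text
[ 674.32937223 -116.01045389  167.00761739] [ 0.63595475 -0.01028574  0.7716578 ] 679 1.0629022102430425 tilt 0.6893528355996765 yaw of hinge-normal -0.9266034768316344
```

View pics/top0b.png

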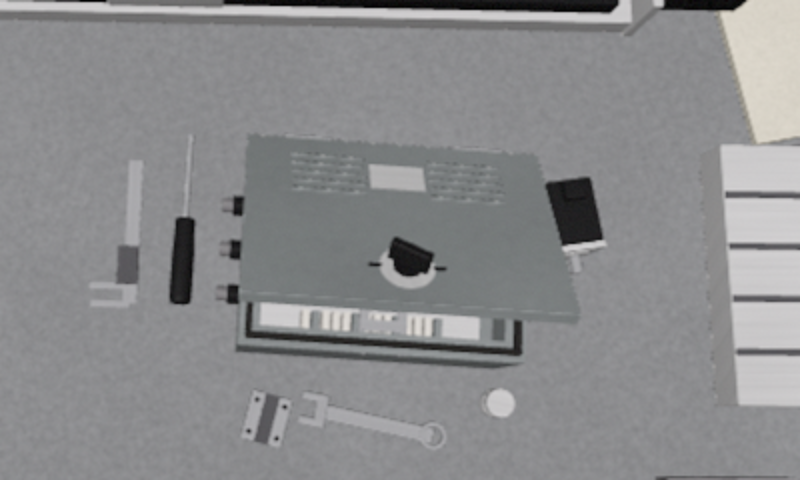

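View pics/top0c.png

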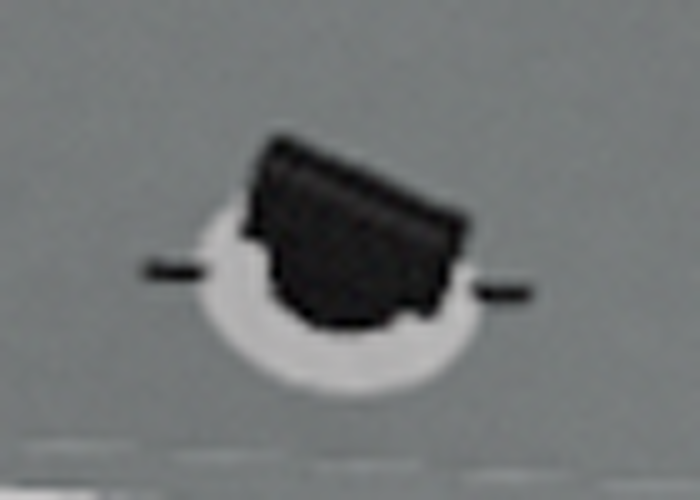

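View pics/scene0.png

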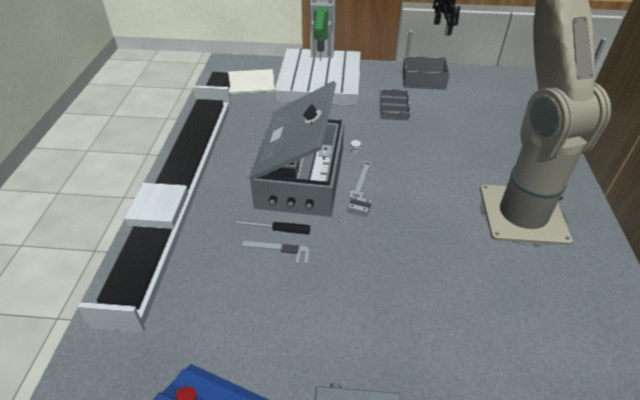

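The top view shows the cover about 0.69 rad open. The wing is near full-frame pixel (405,187), with its +y end turned towards the hinge. The index ribs are at about (387,192) and (420,194). I'll fit the cover pose next.

```bash
cat >> h.py <<'E'
def plane_hit(n,u,v,c,nn):
    f,cx,cy,E=cam(n); r=E[:3,:3]@np.array([(u-cx)/f,(v-cy)/f,1]); o=E[:3,3]; return o+r*(((c-o)@nn)/(r@nn))
E
python3 - <<'E'
from h import *
im,d=ctrl.get_image("top"); r=ctrl.trace("top","panel")[0]; m=r["pixels"]
P=cloud("top",d); Q=P[m&(d>0)]
for _ in range(6):
    c=Q.mean(0); n=np.linalg.svd(Q-c,full_matrices=False)[2][2]; n*=np.sign(n[2]); q=(Q-c)@n; Q=Q[abs(q)<max(2.5,1.5*q.std())]
print("plane",c,n,len(Q),q.std())
ex=np.array([n[2],0,-n[0]]);ex/=np.linalg.norm(ex); ey=np.cross(n,ex)
cn=max(cv2.findContours(m.astype(np.uint8),cv2.RETR_EXTERNAL,cv2.CHAIN_APPROX_NONE)[0],key=cv2.contourArea)[:,0]
W=np.array([plane_hit("top",u,v,c,n) for u,v in cn]); L=np.c_[(W-c)@ex,(W-c)@ey].astype(np.float32)
rect=cv2.minAreaRect(L); print(rect)
for b in cv2.boxPoints(rect): print(np.round(c+b[0]*ex+b[1]*ey,1))
A,B=[plane_hit("top",u,v,c,n) for u,v in((387.5,192),(420.3,194.4))]
print("ribs",A,B,(A+B)/2,np.linalg.norm(A-B),"dir yaw",np.degrees(np.arctan2(-(A-B)[0],(A-B)[1])))
for u,v in((394.8,181.2),(397.5,179.3),(416.5,186.5)):
  print("wing top",plane_hit("top",u,v,c+27*n,n))
E
```

```text
plane [641.54783285 -99.44532013 189.57178252] [ 0.55505765 -0.03136988  0.83122015] 11888 1.0194667433284874
((5.585578918457031, -1.9373016357421875), (311.5679016113281, 242.75929260253906), 87.90650939941406)
[ 537.9 -252.6  253. ]
[ 739.5 -261.4  118. ]
[754.4  49.8 119.8]
[552.8  58.7 254.8]
ribs [594.98345863 -67.80565449 221.85979258] [ 591.19387611 -128.72771668  222.09116228] [593.08866737 -98.26668558 221.97547743] 61.04025007059126 dir yaw -3.559427921421448
wing top [611.36862209 -77.58397004 243.03173498]
wing top [615.52025398 -83.15543925 240.04916611]
wing top [ 601.16285264 -115.57414607  248.41303289]
```

Emit:
play_rows(targets=[[0.5,0,0,-5,-8],[1,5,-3,-9,-16],[1,10,-6,-9,-24],[1,15,-9,-9,-32],[1,20,-12,-9,-40],[1,25,-15,-9,-48],[1,30,-18,-9,-56],[1,35,-21,-9,-64],[1,40,-24.5,-9,-68.7],[1,45,-27.5,-9,-68.7]])

```text
clock: 1.6
eef_pos: [489.5, -281.9, 346.6]
tool_rot: [3.141, 0.0, 1.516]
force: [1.5, -0.4, -0.9]
width: -0.0
gripper_force: 0.0
```

```bash
python3 -c "
from h import *
s=ctrl.read_state();print(s['clock'],s['eef_pos'],s['tool_rot'],s['force'],s['width'],s['qpos'])"
```

```text
1.6 [ 489.51692102 -281.88522976  346.59875863] [3.14098756e+00 3.46758411e-04 1.51616900e+00] [ 1.50421204 -0.36072474 -0.86941917] -0.023375863024940654 [ 0.70026443  0.43029094 -0.3393394   1.62998351  0.15599591  1.10736123
  0.26510043]
```

Emit:
play_rows(targets=[[1,4,3,0,0],[1,8,6,0,0],[1,8,6,0,0]])

```text
clock: 1.9
eef_pos: [557.7, -197.8, 346.6]
tool_rot: [3.138, -0.006, 1.527]
force: [-1.0, 1.1, 0.4]
width: 0.2
gripper_force: 0.0
```

Emit:
play_rows(targets=[[1,1.5,1,2,0],[1,2.6,2.1,5,0],[1,2.6,2.1,7.8,0],[1,2.6,2.1,7.8,0],[1,2.6,2.1,7.8,0]])

```text
clock: 2.4
eef_pos: [575.3, -182.6, 268.6]
tool_rot: [-3.141, 0.0, 1.514]
force: [0.7, 0.5, 0.1]
width: -0.2
gripper_force: 0.0
```

Emit:
play_rows(targets=[[1,0,0,0.8,0],[1,0,-0.1,1.4,0],[1,0,-0.43,2.0,0],[1,0,-0.68,2.4,0],[1,0,-0.94,2.8,0],[1,0,-1.2,3.25,0],[1,0,-1.4,3.7,0],[1,0,-1.6,4.1,0],[1,0,-1.8,4.55,0],[1,0,-2.0,5.0,0]])

```text
clock: 3.4
eef_pos: [555.3, -180.9, 217.9]
tool_rot: [3.142, -0.0, 1.515]
force: [1.3, -1.2, 1.5]
width: 0.0
gripper_force: 0.6
```

Emit:
play_rows(targets=[[1,0,-0.2,0.4,0],[1,0,-0.4,0.9,0],[1,0,-0.55,1.3,0],[1,0,-0.7,1.8,0],[1,0,-0.8,2.25,0],[1,0,-0.95,2.7,0],[1,0,-1.05,3.2,0],[1,0,-1.15,3.7,0],[1,0,-1.25,4.2,0],[1,0,-1.3,4.5,0]])

```text
clock: 4.4
eef_pos: [542.2, -180.1, 172.7]
tool_rot: [-3.141, -0.0, 1.515]
force: [0.1, 0.7, 1.0]
width: -0.2
gripper_force: 0.5
```

```bash
cat > look.py <<'E'
from h import *
import sys
im,d=ctrl.get_image("top"); save(sys.argv[1],cv2.resize(im[150:230,340:460],(780,520),interpolation=cv2.INTER_CUBIC)); P=cloud("top",d)
r=ctrl.trace("top","panel")[0]; m=r["pixels"]&(d>0); Q=P[m]; Q=Q[abs(Q[:,1]+96)<140]; Q=Q[(Q[:,2]>110)&(Q[:,2]<180)]
for _ in range(8):
    c=Q.mean(0); n=np.linalg.svd(Q-c,full_matrices=False)[2][2]; n*=np.sign(n[2]); q=(Q-c)@n; Q=Q[abs(q)<max(2.5,1.5*q.std())]
print("plane",c,n,len(Q),q.std(),"theta",np.arctan2(np.hypot(n[0],n[1]),n[2]))
for t in("wing","fastener"):
  for r in ctrl.trace("top",t)[:2]:
    m=r["pixels"]&(d>0); S=P[m]; h=(S-c)@n; S=S[h>20]
    print(t,r["confidence"],r["bbox"],len(S))
    if len(S)<10: continue
    cc=S.mean(0); rr=cv2.minAreaRect(S[:,:2].astype(np.float32)); dd=np.linalg.svd(S[:,:2]-cc[:2],full_matrices=False)[2][0]; print(cc,rr,"wing yaw",np.degrees(np.arctan(-dd[0]/dd[1])))
print(ctrl.read_state()["force"],ctrl.read_state()["clock"])
E
python3 look.py t1
```

```text
plane [633.16577552 -83.13423615 135.94661008] [ 0.12491052 -0.00561974  0.9921521 ] 11039 1.2178449708956662 theta 0.12536499760491082
wing 0.7 [389.0, 208.4, 405.6, 220.2] 114
[565.20966939 -95.15329417 170.93602703] ((565.705078125, -95.97502136230469), (39.93070602416992, 11.131126403808594), 56.91032791137695) wing yaw -32.95976961889057
fastener 0.76 [386.7, 202.6, 407.4, 217.5] 112
[565.24410084 -94.93340313 170.91764397] ((565.705078125, -95.97502136230469), (39.93070602416992, 11.131126403808594), 56.91032791137695) wing yaw -33.46848920897377
fastener 0.53 [306.8, 127.0, 471.7, 241.5] 120
[565.35874871 -97.90797569 175.0842779 ] ((549.616943359375, -130.6026611328125), (100.08182525634766, 99.8287353515625), 6.941050052642822) wing yaw -12.79722243350571
[ 0.67690168 -0.56912459 -0.05352104] 4.6
```

View pics/t1.png

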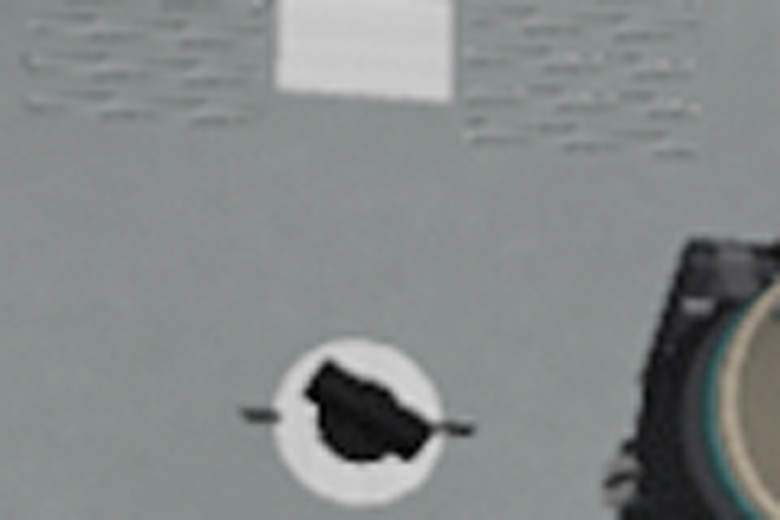

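Wing centre is at (565.7,-96), yaw -33°, so about 30° clockwise of the ribs; cover angle is about 0.125 rad. I'll push a little further, then lift clear.

Emit:
play_rows(targets=[[1,0,0,0.3,0],[1,0,-0.05,0.6,0],[1,0,-0.1,0.9,0],[1,0,-0.1,0.9,0],[1,0,-0.1,-1,0],[0.7,0,-0.1,-4,0],[0.55,2,0.5,-6,8],[0.55,5,1.5,-6,16],[0.55,8.3,2.1,-6,24],[0.55,8.3,2.1,-6,30]])

```text
clock: 5.6
eef_pos: [569.4, -91.9, 233.6]
tool_rot: [-3.141, -0.004, 0.994]
force: [0.1, 0.1, -0.0]
width: 38.5
gripper_force: 0.0
```

Emit:
play_rows(targets=[[0.55,0,0,0,0],[0.55,0,0,0,0],[0.55,0,0,0,0]])

```text
clock: 5.9
eef_pos: [567.7, -99.7, 233.1]
tool_rot: [-3.141, 0.001, 0.991]
force: [-0.4, -0.0, -0.5]
width: 38.6
gripper_force: 0.0
```

Run:
```python
from h import *
for i in range(3):
    im,d=ctrl.get_image("scene"); s=ctrl.read_state(); print(s['clock'],s['eef_pos'],s['tool_rot'],s['width'])
P=cloud("scene",d)
# panel theta from scene cam, region of panel y -60..40 +y side
m=(P[...,0]>535)&(P[...,0]<735)&(P[...,1]>-60)&(P[...,1]<40)&(P[...,2]>112)&(P[...,2]<160); Q=P[m]
for _ in range(8):
    c=Q.mean(0); n=np.linalg.svd(Q-c,full_matrices=False)[2][2]; n*=np.sign(n[2]); q=(Q-c)@n; Q=Q[abs(q)<max(2,1.5*q.std())]
print(c,n,len(Q),q.std(),np.arctan2(n[0],n[2]))
```

```text
5.95 [567.77136522 -99.64066241 233.14855082] [-3.14145554e+00  3.97733651e-04  9.90866290e-01] 38.51384743152754
6.0 [567.79132193 -99.57731809 233.15814437] [-3.14140671e+00  2.79877836e-04  9.90599988e-01] 38.290939719282434
6.05 [567.85160351 -99.46054041 233.19620399] [-3.14147482e+00  1.48786757e-04  9.90477531e-01] 38.36914141040616
[633.68078109  -8.06664597 133.96435516] [ 0.07968756 -0.00391438  0.9968122 ] 1380 1.0367866614958354 0.07977275439365566
```

Emit:
play_rows(targets=[[0.55,0,-0.5,2,0],[0.55,0,-0.5,4,0],[0.55,0,-0.52,5.5,0],[0.55,0,-0.52,6.3,0],[0.7,0,-0.52,6.3,0],[0.78,0,-0.52,6.3,0],[0.78,0,-0.52,6.3,0],[0.8,0,-0.52,6.3,0]])

```text
clock: 6.85
eef_pos: [564.2, -95.8, 171.1]
tool_rot: [3.14, -0.001, 0.991]
force: [0.4, -0.2, 0.4]
width: 16.9
gripper_force: 0.0
```

Emit:
play_rows(targets=[[0.82,0,0,0,0],[0.83,0,0,0,0],[0.84,0,0,0,0],[0.84,0,0,0,0]])

```text
clock: 7.25
eef_pos: [563.4, -95.5, 170.3]
tool_rot: [-3.141, 0.0, 0.991]
force: [-2.7, 0.4, 1.3]
width: 13.6
gripper_force: 0.9
```

Emit:
play_rows(targets=[[0.845,0,0,0,-5],[0.845,0,0,0,-10],[0.845,0,0,0,-15],[0.845,0,0,0,-20],[0.845,0,0,0,-25],[0.845,0,0,0,-30],[0.845,0,0,0,-34],[0.845,0,0,0,-34]])

```text
clock: 8.05
eef_pos: [562.6, -94.9, 169.8]
tool_rot: [-3.139, -0.001, 1.585]
force: [-2.2, 2.6, 0.5]
width: 12.9
gripper_force: 1.6
```

Run:
```python
from h import *
for i in range(2):
    im,d=ctrl.get_image("top"); s=ctrl.read_state(); print(s['clock'],s['eef_pos'],s['tool_rot'],s['width'],s['force'],s['torque'],s['gripper_force'])
```

```text
8.1 [562.6800391  -95.12598519 169.85892313] [-3.13930981e+00 -1.02392608e-03  1.58328616e+00] 13.403974655279823 [-2.92225127  2.50677636 -0.10434645] [ 0.57646875  0.69221977 -0.04971818] 1.6015830663673114
8.15 [562.80274327 -95.265982   169.8958584 ] [-3.13957050e+00 -7.02870970e-04  1.58302938e+00] 13.172074783810652 [-2.41926612  2.5085353  -0.13145198] [ 0.54817169  0.70470472 -0.11337527] 1.6229641863901634
```

Emit:
play_rows(targets=[[0.7,0,0,0,0],[0.6,0,0,0,0],[0.6,0,0,-2,0],[0.6,0,0,-5,0],[0.8,-3,-0.5,-6,2],[1,-7.8,-1.2,-6,3.9],[1,-7.8,-1.2,-6,3.9],[1,-7.8,-1.2,-6,3.9],[1,-7.8,-1.2,-6,3.9]])

```text
clock: 9.05
eef_pos: [553.3, -173.0, 230.4]
tool_rot: [3.141, -0.001, 1.517]
force: [0.1, 0.2, -0.7]
width: -0.0
gripper_force: 0.0
```

```bash
python3 look.py t2; python3 -c "
from h import *
s=ctrl.read_state();print(s['eef_pos'],s['tool_rot'],s['force'])"
```

```text
plane [632.05908816 -83.92207761 130.96222595] [ 0.07881033 -0.00319118  0.99688452] 11010 1.2279223430958988 theta 0.07895692220078271
wing 0.65 [386.9, 211.8, 406.0, 216.2] 109
[563.07197398 -95.42398449 162.58697929] ((563.658203125, -95.67762756347656), (38.08015060424805, 10.524480819702148), 86.84589385986328) wing yaw -3.226001591609523
fastener 0.45 [385.0, 209.6, 407.7, 220.5] 109
[563.08819859 -95.09913005 162.57470118] ((563.658203125, -95.67762756347656), (38.08015060424805, 10.524480819702148), 86.84589385986328) wing yaw -4.036913694167942
fastener 0.43 [305.6, 124.0, 469.2, 244.7] 118
[563.40242852 -98.86775295 167.89971214] ((585.8740234375, -127.26893615722656), (92.65296173095703, 70.150634765625), 79.6043930053711) wing yaw 1.41658631695399
[-0.24031505  0.27174701 -0.53669694] 9.25
[ 553.15503898 -172.59878391  230.27881577] [ 3.14136784e+00 -4.20125052e-04  1.51859040e+00] [-0.24031505  0.27174701 -0.53669694]
```

View pics/t2.png

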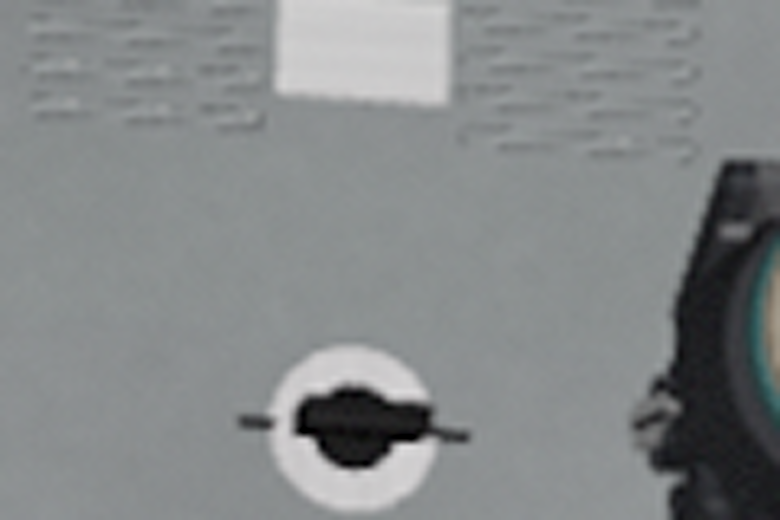

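Wing is in line with the ribs (wing about -3.2 to -4°, hinge about -3.3°). Now pressing home at push_right.

Emit:
play_rows(targets=[[1,0,-0.4,3,0],[1,0,-0.6,5.5,0],[1,0,-0.7,6.4,0],[1,0,-0.7,6.7,0],[1,0,-0.7,7.0,0],[1,0,-0.7,7.3,0],[1,0,-0.7,7.5,0],[1,0,-0.7,7.6,0],[1,0,-0.7,7.6,0]])

```text
clock: 10.15
eef_pos: [546.3, -173.5, 154.6]
tool_rot: [3.14, 0.0, 1.517]
force: [0.5, 0.7, -0.3]
width: -0.2
gripper_force: 0.3
```

Emit:
play_rows(targets=[[1,0,0,0.1,0],[1,0,0,0.2,0],[1,0,0,0.3,0],[1,0,0,0.4,0],[1,0,0,0.5,0],[1,0,0,0.5,0]])

```text
clock: 10.75
eef_pos: [546.1, -173.5, 150.1]
tool_rot: [3.141, 0.0, 1.517]
force: [-0.8, 0.4, 7.1]
width: -0.3
gripper_force: 3.4
```

Emit:
play_rows(targets=[[1,0,0,0.1,0],[1,0,0,0.15,0],[1,0,0,0.2,0],[1,0,0,0.25,0],[1,0,0,0.25,0],[1,0,0,0.25,0]])

```text
clock: 11.35
eef_pos: [546.1, -173.5, 148.1]
tool_rot: [3.141, 0.001, 1.517]
force: [-2.2, 0.9, 11.9]
width: -0.0
gripper_force: 5.5
```

Emit:
play_rows(targets=[[1,0,0,0.05,0],[1,0,0,0.1,0],[1,0,0,0.15,0],[1,0,0,0.2,0],[1,0,0,0.2,0],[1,0,0,0.2,0]])

```text
clock: 11.95
eef_pos: [546.0, -173.5, 146.8]
tool_rot: [3.141, 0.001, 1.517]
force: [-3.7, 1.7, 16.6]
width: 0.1
gripper_force: 8.4
```

```bash
python3 look.py t3
python3 - <<'E'
from h import *
im,d=ctrl.get_image("scene"); save("s3",cv2.resize(im[60:240,220:420],(800,600)[:2] if 0 else (660,594)))
P=cloud("scene",d)
m=(P[...,0]>535)&(P[...,0]<735)&(P[...,1]>-60)&(P[...,1]<40)&(P[...,2]>112)&(P[...,2]<140); Q=P[m]
for _ in range(8):
    c=Q.mean(0); n=np.linalg.svd(Q-c,full_matrices=False)[2][2]; n*=np.sign(n[2]); q=(Q-c)@n; Q=Q[abs(q)<max(2,1.5*q.std())]
print(c,n,np.arctan2(n[0],n[2]))
s=ctrl.read_state();print(s['clock'],s['eef_pos'],s['force'])
E
```

```text
plane [634.68229868 -81.75817368 121.88398049] [-0.00326235  0.00166267  0.9999933 ] 10714 1.249321928748691 theta 0.0036616224194047156
wing 0.65 [384.4, 215.3, 401.3, 216.9] 86
[560.33598204 -93.65465519 148.3736365 ] ((560.7434692382812, -94.92987060546875), (37.63288116455078, 9.660123825073242), 86.26844787597656) wing yaw -3.2728534084089316
wing 0.36 [306.3, 127.5, 469.7, 240.8] 108
[562.02183228 -98.47601917 150.53319955] ((575.0275268554688, -126.36219787597656), (24.345975875854492, 103.42922973632812), 25.946758270263672) wing yaw 22.2792083148796
fastener 0.71 [383.8, 210.2, 407.7, 219.2] 99
[560.3175194  -94.90314837 148.27843105] ((560.50537109375, -95.49050903320312), (39.47707748413086, 10.03135871887207), 88.06915283203125) wing yaw -3.7244808656164747
[-3.80894723  1.44403008 17.23550558] 12.15
[633.00323605  -7.84907564 124.46374188] [-0.00470957  0.00353088  0.99998268] -0.004709619928605294
12.2 [ 546.06124797 -173.51894723  146.79421807] [-3.58645085  1.43098946 16.02917505]
```

View pics/t3.png

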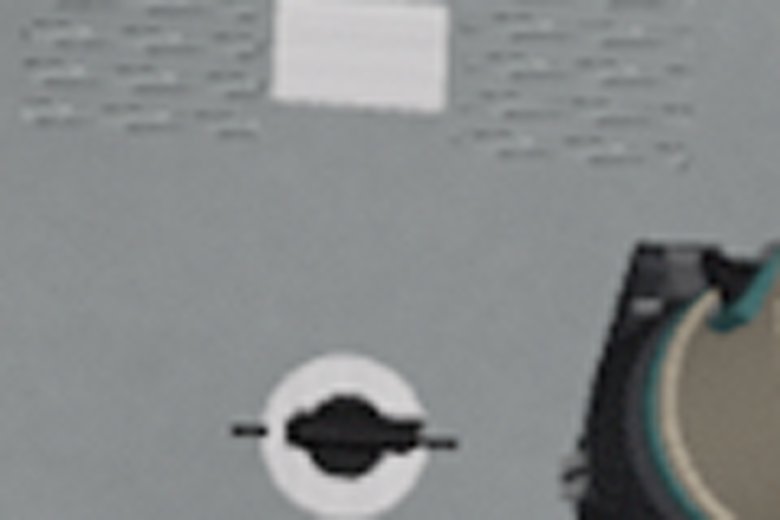

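View pics/s3.png

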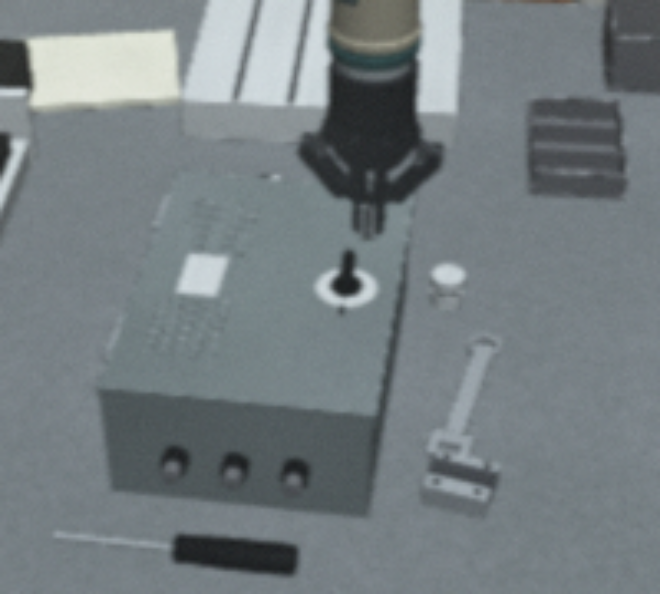

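The cover is flat (about 0 rad), with 16.5 N holding it and the wing still in line. I'll add a small margin and then hand in.

Emit:
play_rows(targets=[[1,0,0,0.05,0],[1,0,0,0.1,0],[1,0,0,0.1,0],[1,0,0,0.1,0]])

```text
clock: 12.6
eef_pos: [546.1, -173.5, 146.2]
tool_rot: [3.14, 0.001, 1.516]
force: [-3.9, 1.4, 20.2]
width: 0.0
gripper_force: 9.9
```

Run:
```python
from h import *
s=ctrl.read_state();print(s['clock'],s['eef_pos'],s['force'])
if 14<s['force'][2]<30: print(ctrl.finish_job())
```

```text
12.6 [ 546.05517837 -173.50378255  146.19375482] [-3.86360664  1.36525656 20.20185946]
the job is handed in; nothing more can be done
None
```

The cover is pressed fully home and held at push_right with about 20 N, with the fastener in line with the ribs and unlocked; I handed the job in at 12.6 s.

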